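Change over the lead-trimming machine for the next batch

TASK

Change the bench lead-trimming machine over to a batch of 27: move the two finished capacitors from its catch tray into the open black tote, and roll the right-hand (units) thumbwheel of the batch counter up by its ridges until it shows 7 and has clicked home, with the left-hand (tens) wheel still showing its 2. Work the counter gently, without forcing it, and leave the flux bottle, the solder reel and the pliers where they are.

Things in the scene. Friction and masses are not known exactly. Their poses are not given: they have to be found in the camera images.
- machine: Grey bench lead-trimming machine, fixed, 240 x 240 mm; origin on the bench under its centre, x from front to back, y to its left, z up. Front face 45 mm high at x = -120 mm; from its top edge a panel slopes up at 30 degrees to a flat deck (97 mm high) from x = -30 mm. Cutter head and feed track stand on the deck at x > 30 mm, up to 200 mm high. Chute on its left: x 36 to 84, y to 180 mm.
- counter: Two-digit batch counter on the sloping panel; origin on the panel surface midway between its two slots, x straight up the slope (away from the operator), y to the left, z square out of the panel (30 degrees from vertical towards the operator). Flat bezels, 2 mm thick at most, a white tick on either side of each slot at the reading line: the numeral between the ticks, facing along z, is the digit shown.
- units_slot (a point): Middle of the right-hand (units) slot, on the panel surface; axes as counter. The black wheel in it, 12 mm wide, turns about y; root radius 17.5 mm, ten rounded ridges 36 degrees apart, 3 mm thick, crest radius 21 mm; at rest ridges stand 18 degrees above and below z. The wheels are a hand-pressed pack: axle 6 to 12 mm under the panel (crest 15 to 9 mm proud), not measured: feel for it.
- units (a joint): Angle of the units wheel in rad: digit shown x 0.6283 (7 is 4.398). It grows as ridges are pushed up the slope; the next higher digit lies below the shown one. A sprung detent (up to about 5 N at the ridges) holds each digit; past half-way the wheel snaps on to the next digit, short of it it falls back. Stops just beyond 0 and 9.
- tens_slot (a point): Middle of the left-hand (tens) slot, 40 mm to the left (+y) of the units slot; its wheel is identical and sits equally deep.
- tens (a joint): Angle of the tens wheel in rad, same scale; it shows 2 (1.257) and must still do so at the end.
- tray_in (a point): Centre of the inner floor of the catch tray: shallow open steel tray fixed to the machine's left side, inside 180 (x) x 190 (y) mm, floor 2 mm above the bench, walls 15 mm high and 2 mm thick; axes as machine.
- cap_a: Finished boxed film capacitor, grey plastic box lying in the tray, 32 (x) x 37 (y) x 22 (z) mm, 25 to 50 g, four 4 mm pin stubs out of its -y face; origin at the centre of its underside. Best gripped across its 32 mm (along its x).
- cap_b: Second finished capacitor, the same as cap_a.
- cap_a_mid (a point): Centre of capacitor cap_a, 11 mm above its origin.
- cap_b_mid (a point): Centre of capacitor cap_b, 11 mm above its origin.
- tote: Open black plastic tote, loose, 250 (x) x 190 (y) x 70 (z) mm, walls 4 mm, about 0.6 kg; origin at the centre of its underside.
- tote_in (a point): Centre of the tote's inner floor, axes as the tote.
- flux: Small amber flux bottle standing on a marble tile, 26 mm across, 55 mm high; bystander.
- reel: Solder reel standing on end, 56 mm across, 40 mm high; bystander.
- pliers: Long-nosed pliers lying flat, about 150 mm long, origin near the pivot; bystander.
Not all that is in view belongs to the job. What is shaped like the cap_b but brown is not meant.

How it is judged:
By the outcome, as a careful person would: the job done as asked, in the order asked, and still so for the second after the job is handed in, with the robot touching nothing.
It also fails if it takes over 72 s, if anything falls off the work surface, if the arm or the gripper's body presses on something with over 40 N, if the wrist force passes 120 N, or if a joint passes its speed limit or range.

ROBOT

A 6-joint arm with a two-finger parallel gripper is mounted at the origin on the work surface. World frame = base frame: x ahead of the robot, y to its left, z up, the work surface at z = 0. Lengths are in mm, angles in rad, forces in N, time in s.
With the tool pointing down it reaches from about 275 to 750 mm from the base axis. Payload 10.2 kg.
Tool frame: the origin (TCP) lies between the finger pads; the fingertips stand 8 mm ahead of it and the grasp point (between the pads) lies 11 mm behind it; z points along the fingers, x is the direction in which the jaws open and shut, and the axes are right-handed (so a half turn about z gives the same grasp; the last joint's range is limited). The gripper opens to 85 mm and grips with 20 to 120 N. Pads are 22 mm wide; open, the fingers measure 114 mm over their backs; the gripper's body (76 mm by 85 mm) begins 54 mm behind the grasp point. The pads swing forward as they close: fully open they stand 13 mm farther back than shut.
Start: joints at [-1.38, 0.313, 1.498, -0, 1.331, -0.223], TCP at [211.086, -480.701, 239.294] pointing down, gripper open.
Joint ranges: [-2.94, 2.94], [-0.97, 2.17], [0.19, 2.56], [-1.23, 4.37], [0.02, 3.11], [-2.88, 2.88]. Speed limits (rad/s): [2.39, 2.39, 3.01, 3.14, 3.14, 3.14].

INTERFACE

Orientations are given as a unit quaternion [w, x, y, z].
In Python, from rig import sense, eyes, ctrl gives the robot as it stands.
- The arm moves only by the tool move_arm, never from a script. Its argument "rows" is a list that holds one entry, the list of rows, each a list of 5 numbers: the shift along the tool's x, y, z in mm, then the turn about the tool's z in units of 6 degrees (1.0 is 6 degrees), then the gripper command: -1 is shut, 1 is fully open, values between are in proportion. In form: [[[dx, dy, dz, roll, jaw], ...]]. A call has 1 to 12 rows; each row is the pose to reach, as a shift and turn from the pose measured when the call began, along the tool's axes at that moment; what a row does not reach only later rows make up. A row lasts 1/8 s, in which the tool goes at most 62.5 mm and 10.7 degrees, less where a joint would pass 70% of its speed; a pose out of reach is approached as far as the arm can. A call with a gripper value outside its range is refused whole. The fingers move at their own pace and stop on an object; "squeeze" is the grip in N (left out, the last holds). Time passes only in rows, so rows that repeat a pose let the fingers close. It gives the time, the measured TCP pose, the force and the opening at its end, in the units of the state.
- sense(): the state, without advancing time (a new reading comes with each control period).
- eyes.capture(name): name is "side" or "top" or "wrist"; returns a dict with "color" (384x512x3 uint8, blue, green, red), "vertical_fov" (degrees; the focal length in pixels is half the picture's height over the tangent of half this angle, whatever the lens; pixels are square), "cx", "cy" (the principal point, pixels), "k1" (the pictures are not rectified: a ray, as slopes to the right and down, at radius r is drawn at 1 + k1 r^2 times it, then the intrinsics apply), "xyz" and "attitude" of the camera in the world. Camera axes: x right, y down, z forward; pixel columns grow to the right and rows downward; lengths in mm; the calibration is good to about 2 mm. A picture is of the moment at which its call begins. There is no depth.
- ctrl.finish_job(): hands the job in, once; it reports no verdict.
The state is a dict: "time_s": time; "joints": joint angles; "dq": joint speeds; "tau": joint torques, N m; "eef_pos": TCP position; "ee_rot": TCP orientation; "force": force on the tool from outside, world axes, zero at the start; "wrist_torque": the same for the moment, N m; "grip_width": opening from 0.0 (shut) to 1.0 (fully open).
Only numpy, scipy, OpenCV 4.12 (cv2) and the standard library are available. Lean on these libraries where they do the work, as an engineer would, in place of code of your own. Each camera call takes 0.05 s, during which the arm holds its last target. There are 200 camera calls.

## Working session

There is one attempt and no reset: what is moved stays moved. The work goes in short steps, Python scripts to look and compute and a tool call to move; the robot and the scene stay as the last step left them, time stands still between calls to the robot, and variables do not carry over. Pictures are saved under pics/ and viewed, about 8 in all and at most 12, crops included, and the job is handed in when it is done.

Besides the shell and the picture viewer there is one more tool, called after "Request:" in YAML: its name, and indented under it one key for each argument. move_arm: Moves the arm, as the interface text tells. Its arguments: {"type":"object","properties":{"rows":{"type":"array","items":{"type":"array","items":{"type":"array","items":{"type":"number"}}}},"squeeze":{"type":"number"}},"required":["rows"]}

```bash
ls; mkdir -p pics; python3 - <<'E'
from rig import sense, eyes, ctrl
import cv2,numpy as np
print(sense())
ims=[]
for n in("side","top"):
    c=eyes.capture(n); cv2.imwrite(f"pics/{n}0.png",c["color"]); np.save(f"{n}0.npy",c,allow_pickle=True)
    print(n,{k:v for k,v in c.items() if k!="color"})
E
```

```text
pics
{'time_s': 0.0, 'joints': array([-1.38040666e+00,  3.13479990e-01,  1.49846156e+00,  8.74442960e-06,
        1.33101712e+00, -2.23405395e-01]), 'dq': array([ 0.00136361, -0.00290595,  0.00109775, -0.00077887,  0.00298115,
       -0.00176983]), 'tau': array([-6.39146856e-04, -4.12266827e+01, -2.59739470e+01, -2.35924354e-04,
        4.18673706e-03, -4.47712625e-05]), 'eef_pos': array([ 211.0337355 , -480.43562362,  238.71051708]), 'ee_rot': array([-4.93818322e-04,  8.37282634e-01, -5.46769900e-01, -4.71869275e-04]), 'force': array([-0.18586547,  0.37524723, -0.20791109]), 'wrist_torque': array([-0.01324131,  0.02639434,  0.00681289]), 'grip_width': 1.000624593196103}
side {'vertical_fov': 56.33584066089531, 'cx': 251.2103377178233, 'cy': 188.95883910773992, 'k1': -0.016741425823381957, 'xyz': array([554.25464463, 832.79060866, 519.95107534]), 'attitude': array([ 0.02317288, -0.02755375,  0.86418865, -0.50187826])}
top {'vertical_fov': 52.87619175025618, 'cx': 255.84748297669398, 'cy': 203.05564353319585, 'k1': -0.12377061102908654, 'xyz': array([ 448.28872691,   43.83560443, 1293.02131915]), 'attitude': array([-0.04077005,  0.7066559 , -0.70445558,  0.0521304 ])}
```

```bash
python3 - <<'E'
import cv2
for n in("side","top"):
    cv2.imwrite(f"pics/{n}0b.png",cv2.resize(cv2.imread(f"pics/{n}0.png"),(800,600),interpolation=cv2.INTER_CUBIC))
E
```

```text
(no output)
```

View pics/side0b.png

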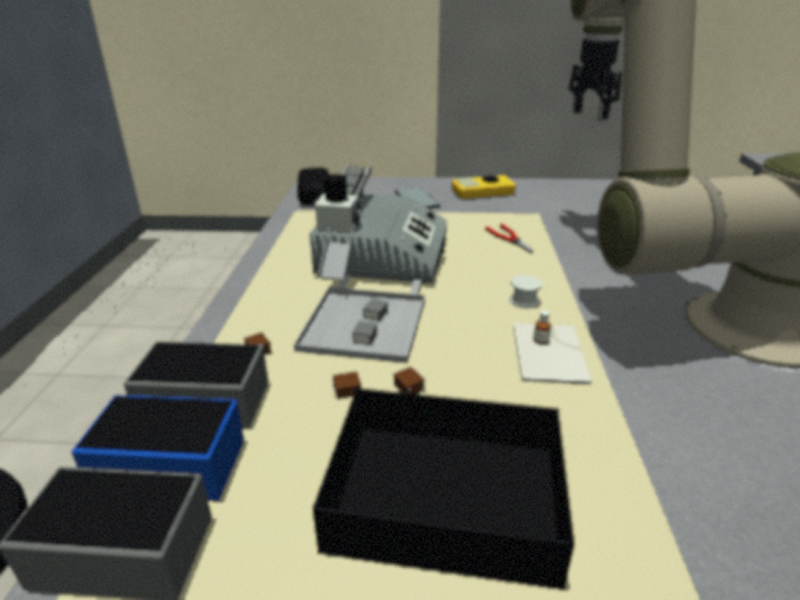

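View pics/top0b.png

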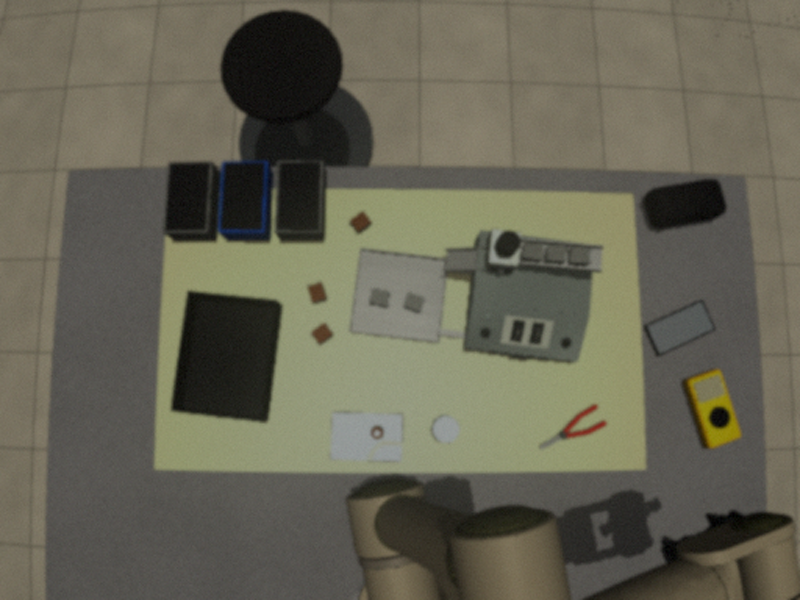

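The side view shows two grey caps in the tray at (374,310) and (364,332), with brown decoys outside it at (257,343), (347,384) and (408,380). In the top view the grey caps are at (380,298) and (413,302), the tote rim spans about (172–281, 292–421), and the counter slots are at (517,331) for tens and (538,333) for units. Next: one enlarged composite to confirm these, plus measurements.

```bash
cat > h.py <<'E'
import numpy as np,cv2
from scipy.spatial.transform import Rotation as R
def rot(q): return R.from_quat(np.r_[q[1:],q[0]]).as_matrix()
def load(n): return np.load(n,allow_pickle=True).item()
def K(c):
    h,w=c["color"].shape[:2]; f=h/2/np.tan(np.radians(c["vertical_fov"])/2)
    return np.array([[f,0,c["cx"]],[0,f,c["cy"]],[0,0,1.]])
def ray(c,uv):
    p=cv2.undistortPoints(np.array(uv,float).reshape(-1,1,2),K(c),np.array([c["k1"],0,0,0,0.]))[:,0]
    return (rot(c["attitude"])@np.c_[p,np.ones(len(p))].T).T
def onz(c,uv,z):
    d=ray(c,uv); o=c["xyz"]; return o+d*((z-o[2])/d[:,2])[:,None]
def proj(c,P):
    Rm=rot(c["attitude"]).T; return cv2.projectPoints(np.array(P,float).reshape(-1,1,3),Rm,-Rm@c["xyz"],K(c),np.array([c["k1"],0,0,0,0.]))[0][:,0]
def tri(cs,uvs):
    A=np.zeros((3,3));b=np.zeros(3)
    for c,u in zip(cs,uvs):
        d=ray(c,u)[0];d/=np.linalg.norm(d);M=np.eye(3)-np.outer(d,d);A+=M;b+=M@c["xyz"]
    return np.linalg.solve(A,b)
E
python3 - <<'E'
from h import *
t=load("top0.npy");s=load("side0.npy")
def crop(c,x0,y0,x1,y1): return cv2.resize(c["color"][y0:y1,x0:x1],(400,300),interpolation=cv2.INTER_CUBIC)
# crop boxes 4:3
m=np.vstack([np.hstack([crop(t,220,155,300,215),crop(t,300,190,380,250)]),np.hstack([crop(s,185,175,281,247),crop(s,225,120,305,180)])])
cv2.imwrite("pics/comp1.png",m)
k=.64
for n,p in dict(cA=(380,298),cB=(413,302)).items(): print(n,onz(t,np.array(p)*k,24))
tc=np.array([(188,292),(281,300),(268,421),(172,410)])*k
print("tote",onz(t,tc,70)); 
print("tray",onz(t,np.array([(359,250),(446,259),(440,342),(351,331)])*k,15))
print("slots",onz(t,np.array([(517,331),(538,333)])*k,75))
E
```

```text
cA [[657.39201007  65.76323711  24.        ]]
cB [[649.08826234  -4.56114653  24.        ]]
tote [[661.19009678 464.46028607  70.        ]
 [644.87186445 268.62578441  70.        ]
 [398.47364857 288.9743699   70.        ]
 [417.80392054 487.41870154  70.        ]]
tray [[764.30442407 112.24389274  15.        ]
 [745.40821454 -76.72824995  15.        ]
 [564.59253547 -62.37147091  15.        ]
 [587.42080659 127.22618742  15.        ]]
slots [[ 582.07374753 -215.66190047   75.        ]
 [ 578.06134856 -259.23383092   75.        ]]
```

View pics/comp1.png

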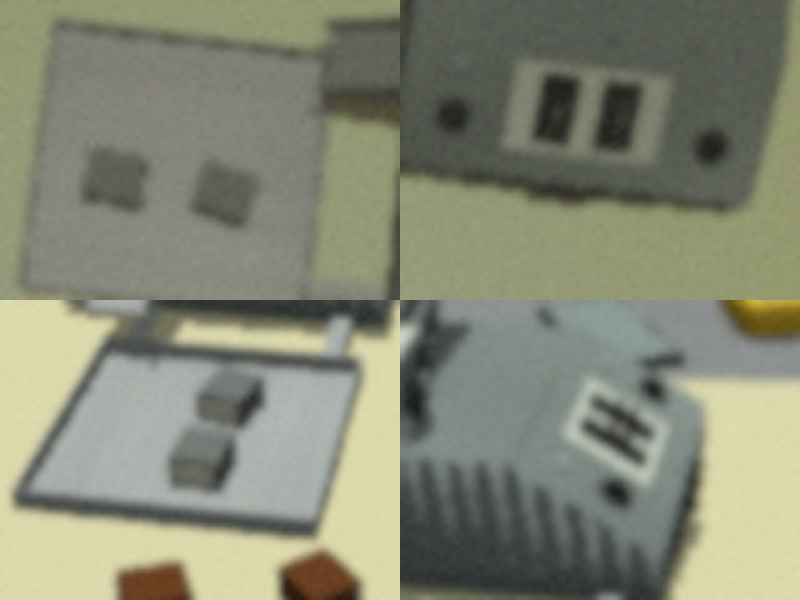

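The composite shows the two grey caps inside the tray. Cap A is nearly square to the tray and cap B is turned by about 20°. The brown boxes lie outside the tray. The counter has a white bezel with two black slots, and units is the right one. Next I'll move above the tray for a wrist view.

```bash
cat >> h.py <<'E'
def plan(p,yaw=None):
    "shift in tool axes and roll units from present pose to TCP p, tool-x heading yaw deg (mod 180)"
    from rig import sense
    s=sense(); Rm=rot(s["ee_rot"]); d=Rm.T@(np.array(p,float)-s["eef_pos"])
    y0=np.degrees(np.arctan2(Rm[1,0],Rm[0,0])); r=0
    if yaw is not None: r=-((yaw-y0+90)%180-90)/6
    print("t%.2f"%s["time_s"],"pos",s["eef_pos"].round(1),"yaw %.1f"%y0,"F",s["force"].round(1),"g %.2f"%s["grip_width"],"-> shift",d.round(1),"roll %.2f"%r, "q",s["joints"].round(2))
def snap(n,tag):
    from rig import eyes
    c=eyes.capture(n); np.save(tag+".npy",c,allow_pickle=True); return c
E
python3 - <<'E'
from h import *
plan([590,40,300],-9)
E
```

```text
t0.10 pos [ 211.1 -480.5  238.8] yaw -66.3 F [-0.4  0.1  0.5] g 1.00 -> shift [-324.2 -556.3  -60.7] roll -9.55 q [-1.38  0.31  1.5  -0.    1.33 -0.22]
```

Request:
move_arm:
  rows:
    - [[-27,-46,-10,-0.8,1],[-54,-92,-20,-1.6,1],[-81,-138,-30,-2.4,1],[-108,-185,-40,-3.2,1],[-135,-231,-50,-4,1],[-162,-277,-60,-4.8,1],[-189,-324,-60,-5.6,1],[-216,-370,-60,-6.4,1],[-243,-417,-60,-7.2,1],[-270,-463,-60,-8,1],[-297,-510,-60,-8.8,1],[-324,-556,-60,-9.5,1]]

```text
time_s: 1.6
eef_pos: [590.6, 41.3, 299.0]
ee_rot: [-0.001, 0.997, -0.08, -0.0]
force: [-0.0, -1.2, 1.5]
grip_width: 1.002
```

```bash
python3 - <<'E'
from h import *
plan([590,40,300],-9)
c=snap("wrist","w1"); print(c["xyz"],c["vertical_fov"],c["k1"],rot(c["attitude"]).round(2))
cv2.imwrite("pics/w1.png",c["color"])
for p in ([657,66,24],[649,-5,24],[530,378,70],[580,-238,71]): print(proj(c,p))
E
```

```text
t1.60 pos [590.6  41.3 299. ] yaw -9.1 F [-0.  -1.2  1.5] g 1.00 -> shift [-0.4  1.4 -1. ] roll -0.02 q [-0.13  0.43  1.17  0.    1.54  0.03]
[601.93955645 106.74857756 431.90115249] 60.61202329046359 0.028333261372314136 [[ 0.99 -0.15 -0.04]
 [-0.16 -0.95 -0.26]
 [-0.    0.27 -0.96]]
[[306.00877985 125.4210408 ]]
[[306.34457825 182.17794002]]
[[ 116.03671793 -232.01803549]]
[[281.10762902 366.86324904]]
```

View pics/w1.png

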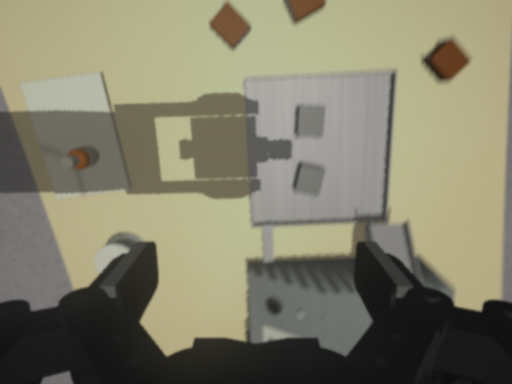

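Wrist view: cap A is at (310,120), nearly square, and cap B at (309,178), turned about 12°. The tray corners are at (246,80), (394,72), (387,216) and (253,223). The brown boxes are outside it at the top.

```bash
python3 - <<'E'
from h import *
c=load("w1.npy"); im=c["color"]; g=cv2.GaussianBlur(cv2.cvtColor(im,cv2.COLOR_BGR2GRAY),(3,3),0)
print(g[120,280:340:3],g[100:140:3,310]); print(g[178,280:340:3])
for (x,y) in ((310,120),(309,178)):
    sub=g[y-28:y+28,x-28:x+28]; t,b=cv2.threshold(sub,0,255,cv2.THRESH_OTSU)
    b=cv2.bitwise_not(b); n,l,st,ce=cv2.connectedComponentsWithStats(b); i=l[28,28]
    pts=np.argwhere(l==i)[:,::-1]+[x-28,y-28]
    ct=cv2.findContours((l==i).astype(np.uint8),0,cv2.CHAIN_APPROX_NONE)[0][0][:,0]+[x-28,y-28]
    P=onz(c,ct,24)[:,:2].astype(np.float32); r=cv2.minAreaRect(P); print(t,st[i],r)
    # top only: pixels
    print(onz(c,[[x,y]],24))
tr=onz(c,[(246,80),(394,72),(387,216),(253,223)],15); print(tr.round(0),tr.mean(0))
cv2.imwrite("pics/w1c.png",cv2.resize(im[60:240,230:410],(600,600),interpolation=cv2.INTER_CUBIC))
E
```

```text
[169 168 170 170 164 110  96 123 124 123 123 123 122 122 125 155 162 163
 164 162] [167 155 132 123 124 124 123 123 123 122 122 124 139 157]
[163 161 161 162 148  83  95 118 118 118 118 118 117 117 127 154 155 155
 154 154]
141.0 [ 11  13  32  33 948] ((660.6160278320312, 70.3673095703125), (38.36459732055664, 36.6674690246582), 79.63835144042969)
[[662.53364124  71.6462788   24.        ]]
133.0 [ 11  11  33  35 881] ((651.1514892578125, -0.2997093200683594), (41.18927001953125, 37.04835510253906), 70.18285369873047)
[[ 6.52986316e+02 -8.21250209e-02  2.40000000e+01]]
[[593. 130.  15.]
 [768. 110.  15.]
 [751. -71.  15.]
 [572. -53.  15.]] [671.14205954  29.06312741  15.        ]
```

View pics/w1c.png

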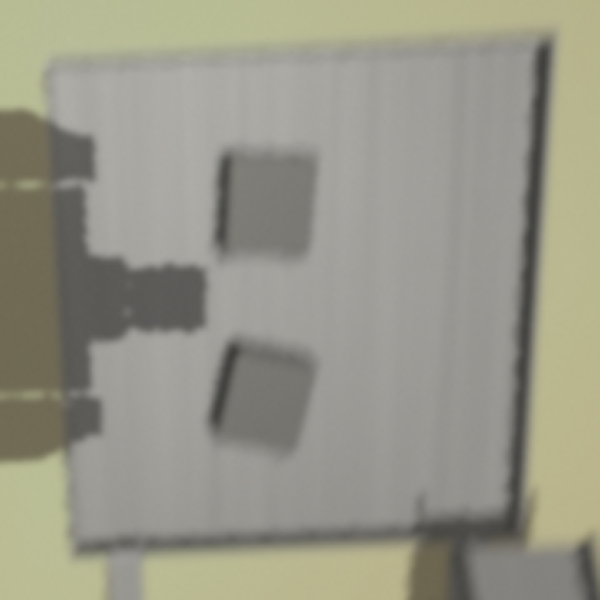

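```bash
python3 - <<'E'
from h import *
plan([662,69,12],-11)
E
```

```text
t1.65 pos [592.5  45.9 298. ] yaw -8.8 F [ 1.6  4.4 -0.8] g 1.00 -> shift [ 65.5 -32.4 286. ] roll 0.37 q [-0.12  0.44  1.17  0.    1.54  0.03]
```

Request:
move_arm:
  rows:
    - [[30,-15,50,0.2,1],[50,-28,100,0.37,1],[65.5,-32.4,150,0.37,1],[65.5,-32.4,190,0.37,1],[65.5,-32.4,220,0.37,1],[65.5,-32.4,245,0.37,1],[65.5,-32.4,265,0.37,1],[65.5,-32.4,275,0.37,1],[65.5,-32.4,278,0.37,1],[65.5,-32.4,278,0.37,1]]

```text
time_s: 2.9
eef_pos: [662.3, 68.9, 20.7]
ee_rot: [-0.002, 0.995, -0.096, 0.0]
force: [-0.6, 0.6, 0.1]
grip_width: 0.995
```

```bash
python3 - <<'E'
from h import *
plan([662,69,12],-11)
c=snap("side","s2"); cv2.imwrite("pics/s2.png",cv2.resize(c["color"][150:250,190:310],(720,600),interpolation=cv2.INTER_CUBIC))
E
```

```text
t2.90 pos [662.3  68.9  20.7] yaw -11.0 F [-0.6  0.6  0.1] g 1.00 -> shift [-0.3  0.   8.7] roll 0.00 q [-0.07  0.84  1.24  0.    1.07  0.12]
```

Request:
move_arm:
  rows:
    - [[0,0,6,0,1],[0,0,8.5,0,0.2],[0,0,8.5,0,-0.5],[0,0,8.5,0,-1],[0,0,8.5,0,-1],[0,0,8.5,0,-1],[0,0,8.5,0,-1],[0,0,8.5,0,-1]]
  squeeze: 35

```text
time_s: 3.95
eef_pos: [662.5, 68.9, 12.6]
ee_rot: [-0.002, 0.995, -0.096, 0.0]
force: [-0.1, 0.1, 2.2]
grip_width: 0.367
```

```bash
python3 - <<'E'
from h import *
plan([530,412,140],-5)
E
```

```text
t3.95 pos [662.5  68.9  12.6] yaw -11.0 F [-0.1  0.1  2.2] g 0.37 -> shift [-195.4 -312.  -126.4] roll -1.00 q [-0.07  0.85  1.24  0.    1.05  0.12]
```

Request:
move_arm:
  rows:
    - [[0,0,-25,0,-1],[0,0,-70,0,-1],[0,0,-115,0,-1],[-25,-40,-130,0,-1],[-55,-88,-130,0,-1],[-85,-136,-130,-0.3,-1],[-116,-184,-130,-0.6,-1],[-146,-232,-130,-0.8,-1],[-172,-275,-130,-1,-1],[-190,-303,-130,-1,-1],[-195,-312,-130,-1,-1],[-195,-312,-120,-1,-1]]

```text
time_s: 5.45
eef_pos: [530.8, 411.8, 133.6]
ee_rot: [-0.002, 0.999, -0.043, 0.001]
force: [0.9, 0.1, -1.0]
grip_width: 0.368
```

```bash
python3 - <<'E'
from h import *
plan([530,412,15],-5)
E
```

```text
t5.45 pos [530.8 411.8 133.6] yaw -5.0 F [ 0.9  0.1 -1. ] g 0.37 -> shift [ -1.    0.3 118.6] roll 0.01 q [0.49 0.72 1.13 0.   1.28 0.57]
```

Request:
move_arm:
  rows:
    - [[0,0,40,0,-1],[0,0,75,0,-1],[0,0,98,0,-1],[0,0,110,0,-1],[0,0,116,0,-1],[0,0,117,0,-1],[0,0,117,0,-0.1],[0,0,117,0,0.3],[0,0,117,0,0.3],[0,0,100,0,0.4],[0,0,50,0,0.6],[0,0,5,0,1]]

```text
time_s: 6.95
eef_pos: [531.0, 411.9, 131.7]
ee_rot: [-0.002, 0.999, -0.043, 0.002]
force: [0.6, 0.8, 0.0]
grip_width: 0.984
```

```bash
python3 - <<'E'
from h import *
plan([652.5,-3,12],-20.5)
c=snap("wrist","w2"); cv2.imwrite("pics/w2.png",c["color"]); print(proj(c,[530,412,26]))
E
```

```text
t6.95 pos [531.  411.9 131.7] yaw -5.0 F [0.6 0.8 0. ] g 0.98 -> shift [156.6 403.4 118.3] roll 2.59 q [0.49 0.72 1.14 0.   1.28 0.57]
[[253.37381495 190.67331261]]
```

View pics/w2.png

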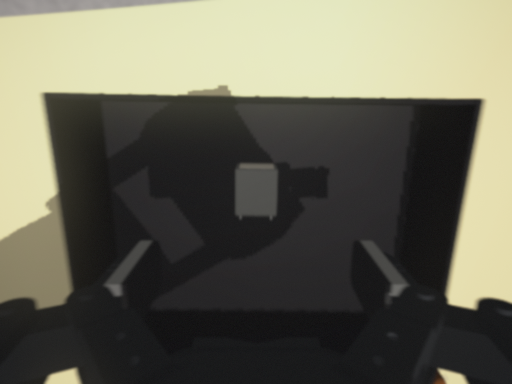

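Cap A lies flat in the tote at (256,190). On to cap B.

Request:
move_arm:
  rows:
    - [[12,30,0,0.2,1],[33,85,0,0.5,1],[54,140,0,0.9,1],[75,195,0,1.3,1],[97,250,0,1.7,1],[118,305,0,2.1,1],[138,355,0,2.59,1],[152,390,10,2.59,1],[156.6,403.4,40,2.59,1],[156.6,403.4,75,2.59,1],[156.6,403.4,95,2.59,1],[156.6,403.4,106,2.59,1]]

```text
time_s: 8.5
eef_pos: [655.7, -1.1, 30.3]
ee_rot: [-0.006, 0.984, -0.178, 0.006]
force: [-0.0, -0.2, -0.6]
grip_width: 0.998
```

```bash
python3 - <<'E'
from h import *
plan([652.5,-3,12.5],-20.5)
E
```

```text
t8.50 pos [655.7  -1.1  30.3] yaw -20.5 F [-0.  -0.2 -0.6] g 1.00 -> shift [-2.4  3.1 17.8] roll 0.00 q [-0.18  0.8   1.28  0.01  1.05  0.17]
```

Request:
move_arm:
  rows:
    - [[-2.4,2.5,5,0,1],[-2.4,2.5,12,0,1],[-2.4,2.5,17,0,1],[-2.4,2.5,17.6,0,0.2],[-2.4,2.5,17.6,0,-0.5],[-2.4,2.5,17.6,0,-1],[-2.4,2.5,17.6,0,-1],[-2.4,2.5,17.6,0,-1],[-2.4,2.5,17.6,0,-1],[-2.4,2.5,-20,0,-1],[-2.4,2.5,-65,0,-1],[-2.4,2.5,-110,0,-1]]

```text
time_s: 10.0
eef_pos: [650.7, -3.6, 141.1]
ee_rot: [-0.006, 0.984, -0.178, 0.005]
force: [-0.3, -0.2, -0.7]
grip_width: 0.365
```

```bash
python3 - <<'E'
from h import *
plan([530,342,140],-5)
E
```

```text
t10.00 pos [650.7  -3.6 141.1] yaw -20.5 F [-0.3 -0.2 -0.7] g 0.37 -> shift [-233.9 -281.5    3. ] roll -2.58 q [-0.19  0.66  1.22  0.01  1.25  0.16]
```

Request:
move_arm:
  rows:
    - [[-16,-20,0,-0.2,-1],[-50,-60,0,-0.6,-1],[-85,-102,0,-1,-1],[-120,-144,0,-1.4,-1],[-155,-186,0,-1.8,-1],[-190,-228,0,-2.2,-1],[-218,-262,0,-2.58,-1],[-231,-278,0,-2.58,-1],[-233.9,-281.5,5,-2.58,-1],[-233.9,-281.5,30,-2.58,-1],[-233.9,-281.5,60,-2.58,-1],[-233.9,-281.5,80,-2.58,-1]]

```text
time_s: 11.5
eef_pos: [531.0, 340.9, 60.7]
ee_rot: [-0.004, 0.999, -0.045, 0.005]
force: [-0.3, 0.4, -0.1]
grip_width: 0.365
```

```bash
python3 - <<'E'
from h import *
plan([530,342,16],-5)
E
```

```text
t11.50 pos [531.  340.9  60.7] yaw -5.1 F [-0.3  0.4 -0.1] g 0.36 -> shift [-1.4 -0.6 44.7] roll -0.02 q [0.38 0.71 1.36 0.   1.06 0.47]
```

Request:
move_arm:
  rows:
    - [[0,0,15,0,-1],[0,0,30,0,-1],[0,0,40,0,-1],[0,0,43.5,0,-1],[0,0,43.5,0,-1],[0,0,43.5,0,-0.1],[0,0,43.5,0,0.3],[0,0,43.5,0,0.3],[0,0,25,0,0.4],[0,0,-20,0,0.4],[0,0,-75,0,0],[0,0,-130,0,-1]]

```text
time_s: 13.0
eef_pos: [529.5, 339.8, 194.1]
ee_rot: [-0.005, 0.999, -0.045, 0.005]
force: [1.4, 0.4, 0.1]
grip_width: 0.305
```

```bash
python3 - <<'E'
from h import *
plan([530,-310,200],-5.5+90)
from rig import *
c=snap("side","s3")
t=load("top0.npy"); s=load("side0.npy")
# machine yaw/bezel from views: white bezel blob
for n,cc,(x,y,w,h) in (("top",t,(310,195,55,40)),("side",s,(250,130,40,35))):
    im=cc["color"][y:y+h,x:x+w]; g=cv2.cvtColor(im,cv2.COLOR_BGR2GRAY)
    th,b=cv2.threshold(g,0,255,cv2.THRESH_OTSU)
    big=max(cv2.findContours(b,0,2)[0],key=cv2.contourArea)[:,0]+[x,y]
    hull=cv2.convexHull(big); r=cv2.minAreaRect(hull); print(n,th,r, cv2.boxPoints(r).round(1).tolist(), cv2.approxPolyDP(hull,3,True)[:,0].tolist())
E
```

```text
t13.00 pos [529.5 339.8 194.1] yaw -5.1 F [1.4 0.4 0.1] g 0.30 -> shift [ 58.6 647.1 -11.6] roll -14.94 q [0.38 0.57 1.23 0.   1.33 0.47]
top 104.0 ((336.8600158691406, 211.97998046875), (31.678386688232422, 18.667619705200195), 8.130102157592773) [[319.8999938964844, 219.0], [322.5, 200.5], [353.8999938964844, 205.0], [351.20001220703125, 223.5]] [[323, 203], [353, 205], [350, 222], [321, 219]]
side 152.0 ((284.0, 149.5), (29.0, 10.0), 90.0) [[279.0, 135.0], [289.0, 135.0], [289.0, 164.0], [279.0, 164.0]] [[279, 135], [289, 135], [289, 164], [284, 164]]
```

```bash
python3 - <<'E'
from h import *
plan([600,-240,190],84.5)
t=load("top0.npy"); print(onz(t,[[336.9,212.]],73))
E
```

```text
t13.05 pos [531.7 340.8 202.4] yaw -5.1 F [ 1.2 -0.1  7.9] g 0.21 -> shift [119.5 572.6   6.2] roll -14.94 q [0.38 0.56 1.22 0.   1.33 0.47]
[[ 581.829401   -235.63683931   73.        ]]
```

Request:
move_arm:
  rows:
    - [[8,36,0,-1.5,-1],[19,90,0,-3,-1],[30,144,0,-4.5,-1],[41,198,0,-6,-1],[53,252,0,-7.5,-1],[64,306,0,-9,-1],[75,360,0,-10.5,-1],[87,415,0,-12,-1],[98,470,0,-13.5,-1],[109,525,0,-14.94,-1],[117,562,6,-14.94,-1],[119.5,572.6,12,-14.94,-1]]

```text
time_s: 14.55
eef_pos: [600.0, -242.0, 184.6]
ee_rot: [0.003, 0.741, 0.672, 0.013]
force: [1.0, 0.2, -0.2]
grip_width: -0.004
```

```bash
python3 - <<'E'
from h import *
plan([600,-240,140],84.5)
E
```

```text
t14.55 pos [ 600.  -242.   184.6] yaw 84.4 F [ 1.   0.2 -0.2] g -0.00 -> shift [ 1.3 -1.1 44.7] roll -0.02 q [-0.57  0.62  1.18  0.02  1.33 -2.05]
```

Request:
move_arm:
  rows:
    - [[0,0,20,0,-1],[0,0,40,0,-1],[0,0,44,0,-1],[0,0,44,0,-1]]

```text
time_s: 15.05
eef_pos: [601.3, -240.9, 141.5]
ee_rot: [0.003, 0.741, 0.672, 0.013]
force: [0.3, -0.6, 0.1]
grip_width: -0.002
```

```bash
python3 - <<'E'
from h import *
plan([600,-240,140],84.5)
c=snap("wrist","w3"); cv2.imwrite("pics/w3.png",cv2.resize(c["color"],(800,600),interpolation=cv2.INTER_CUBIC)); print(c["xyz"],proj(c,[581.8,-235.6,73]))
E
```

```text
t15.05 pos [ 601.3 -240.9  141.5] yaw 84.4 F [ 0.3 -0.6  0.1] g -0.00 -> shift [ 0.8 -1.4  1.5] roll -0.01 q [-0.57  0.65  1.23  0.02  1.24 -2.05]
[ 531.14271177 -237.25889082  272.82636606] [[261.94038402 174.59497835]]
```

View pics/w3.png

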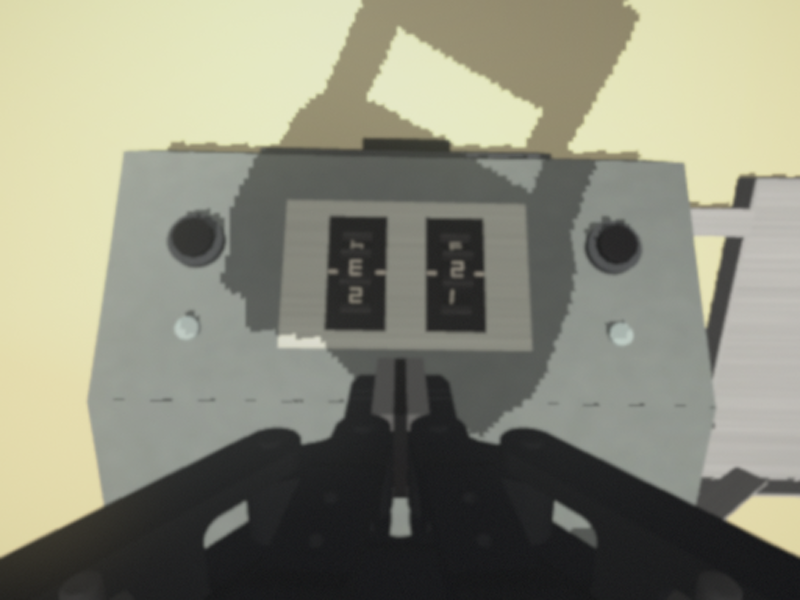

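The counter shows tens 2 at (456,272) and units 3 at (356,271) at the ticks. The picture is upside down for the operator. So units needs four clicks up, and up-slope is image-down.

```bash
python3 - <<'E'
from h import *
c=load("w3.npy"); k=.64
f=onz(c,np.array([(120,400),(690,404)])*k,97); e=onz(c,np.array([(124,152),(684,163)])*k,45)
print("fold",f,"edge",e)
yw=np.degrees(np.arctan2(-(f[1]-f[0])[0],(f[1]-f[0])[1])),np.degrees(np.arctan2(-(e[1]-e[0])[0],(e[1]-e[0])[1])); print("yaw",yw)
a=np.radians(-5.3); ex=np.array([np.cos(a),np.sin(a),0]); ey=np.array([-np.sin(a),np.cos(a),0])
print("fold x",f@ex,"edge x",e@ex,"y",e@ey,"diff",(f@ex).mean()-(e@ex).mean())
x0=((f@ex).mean()+30+(e@ex).mean()+120)/2; print("machine x0",x0, "y0",(e@ey).mean())
# slots: intersect panel plane
n=-0.5*ex+np.array([0,0,.866]); p0=ex*(x0-120)+np.array([0,0,45.])
for nm,u in (("units",(356.5,272)),("tens",(455.5,273)),("bezel",(404,275))):
    d=ray(c,np.array([u])*k)[0]; o=c["xyz"]; P=o+d*((p0-o)@n)/(d@n); print(nm,P,"mach x",P@ex-x0,"y",P@ey)
t=load("top0.npy");print("tri bezel",tri([t,c],[(336.9,212),np.array((404,275))*k]))
E
```

```text
fold [[ 613.71942647 -348.06585553   97.        ]
 [ 637.85043827 -134.10004926   97.        ]] edge [[ 524.84214883 -349.98070766   45.        ]
 [ 552.55949073 -113.71015642   45.        ]]
yaw (np.float64(-6.434614844224148), np.float64(-6.690893758056704))
fold x [643.24663824 647.51033546] edge x [554.9262138  560.70060608] y [-300.0044569   -62.18376642] diff 87.56507690624665
machine x0 676.5959483955987 y0 -181.09411166042804
units [ 579.89604737 -256.81894021   70.71788956] mach x -75.4566152781158 y -202.15562317484992
tens [ 584.25229152 -216.94644839   71.09581936] mach x -74.80204087164839 y -162.05120946342973
bezel [ 582.89471009 -237.7985383    71.42742584] mach x -74.22769844051504 y -182.939550984288
tri bezel [ 583.12841538 -237.35672793   67.6420677 ]
```

```bash
python3 - <<'E'
from h import *
plan([575,-256.5,97],83.8)
print(rot(__import__('rig').sense()["ee_rot"]).round(3))
E
```

```text
t15.10 pos [ 601.4 -241.1  141.8] yaw 84.4 F [-0.5 -0.   0.1] g -0.00 -> shift [-18.5 -25.8  44. ] roll 0.11 q [-0.57  0.65  1.23  0.02  1.24 -2.05]
[[ 0.097  0.995  0.024]
 [ 0.995 -0.097  0.012]
 [ 0.014  0.023 -1.   ]]
```

Request:
move_arm:
  rows:
    - [[-10,-13,10,0.1,-1],[-18.5,-25.8,22,0.1,-1],[-18.5,-25.8,36,0.1,-1],[-18.5,-25.8,43,0.1,-1],[-18.5,-25.8,44,0.1,-1],[-18.5,-25.8,44,0.1,-1]]

```text
time_s: 15.85
eef_pos: [575.4, -256.4, 97.3]
ee_rot: [0.004, 0.744, 0.668, 0.013]
force: [0.2, -0.3, 1.0]
grip_width: -0.003
```

```bash
python3 - <<'E'
from h import *
plan([575,-256.5,95],83.8)
c=snap("wrist","w4"); cv2.imwrite("pics/w4.png",cv2.resize(c["color"][100:292,150:406],(800,600),interpolation=cv2.INTER_CUBIC))
c=snap("side","s4")
E
```

```text
t15.85 pos [ 575.4 -256.4   97.3] yaw 83.9 F [ 0.2 -0.3  1. ] g -0.00 -> shift [-0.2 -0.4  2.3] roll 0.01 q [-0.61  0.66  1.34  0.03  1.12 -2.09]
```

View pics/w4.png

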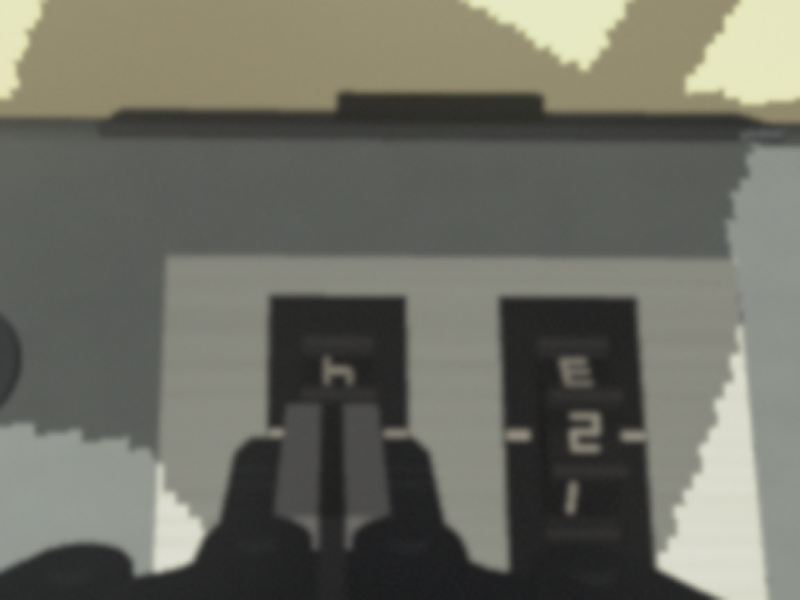

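Wheel and closed fingertips line up: the tips are at (333,430) over the wheel at (338,·). The tens ridges show at rows 345, 395, 470 and 532, and the next units digit is 4 (inverted "h"). I'll get a visual prior on wheel depth before feeling for it.

```bash
python3 - <<'E'
from h import *
c=load("w4.npy"); a=np.radians(-6.2); ex=np.array([np.cos(a),np.sin(a),0]); ez=np.array([0,0,1.])
u=.866*ex+.5*ez; n=-.5*ex+.866*ez; S=np.array([584.3,-217,71])
tick=(proj(c,S+n)[0][1]-100)/.32; print("tick",tick)
for d in (6,8,9,10,12):
    print(d,[round(float((proj(c,S-d*n+20.5*(np.cos(t)*n+np.sin(t)*u))[0][1]-100)/.32-tick+435)) for t in np.radians([-54,-18,18,54])])
E
```

```text
tick 434.1709242629032
6 [332, 388, 470, 538]
8 [334, 389, 470, 538]
9 [335, 390, 471, 538]
10 [336, 391, 471, 538]
12 [338, 392, 472, 537]
```

Request:
move_arm:
  rows:
    - [[0,0,1,0,-1],[0,0,1.5,0,-1]]

```text
time_s: 16.2
eef_pos: [575.4, -256.5, 96.0]
ee_rot: [0.004, 0.744, 0.668, 0.013]
force: [-0.2, -0.4, -0.5]
grip_width: -0.003
```

Request:
move_arm:
  rows:
    - [[0,0,0.7,0,-1],[0,0,1.4,0,-1],[0,0,1.4,0,-1]]

```text
time_s: 16.58
eef_pos: [575.4, -256.5, 94.5]
ee_rot: [0.004, 0.744, 0.668, 0.013]
force: [0.2, 0.5, -0.2]
grip_width: 0.003
```

Request:
move_arm:
  rows:
    - [[0,0,0.7,0,-1],[0,0,1,0,-1],[0,0,1,0,-1]]

```text
time_s: 16.95
eef_pos: [575.4, -256.5, 93.5]
ee_rot: [0.004, 0.744, 0.668, 0.013]
force: [-0.2, -0.0, 0.0]
grip_width: 0.001
```

Request:
move_arm:
  rows:
    - [[0,0,0.5,0,-1],[0,0,1,0,-1],[0,0,1,0,-1]]

```text
time_s: 17.32
eef_pos: [575.4, -256.4, 92.4]
ee_rot: [0.004, 0.744, 0.668, 0.013]
force: [-1.0, -0.4, 1.1]
grip_width: 0.002
```

Request:
move_arm:
  rows:
    - [[0,0,0.5,0,-1],[0,0,0.8,0,-1],[0,0,0.8,0,-1]]

```text
time_s: 17.7
eef_pos: [575.4, -256.4, 91.6]
ee_rot: [0.004, 0.744, 0.668, 0.013]
force: [0.6, -0.2, 0.0]
grip_width: 0.003
```

Request:
move_arm:
  rows:
    - [[0,0,0.5,0,-1],[0,0,0.8,0,-1],[0,0,0.8,0,-1]]

```text
time_s: 18.08
eef_pos: [575.5, -256.5, 91.1]
ee_rot: [0.004, 0.744, 0.668, 0.013]
force: [-0.7, 0.2, 2.2]
grip_width: -0.0
```

Request:
move_arm:
  rows:
    - [[0,0,0.5,0,-1],[0,0,0.7,0,-1],[0,0,0.7,0,-1]]

```text
time_s: 18.45
eef_pos: [575.6, -256.5, 90.9]
ee_rot: [0.004, 0.744, 0.668, 0.013]
force: [-2.3, 1.1, 6.0]
grip_width: -0.001
```

Request:
move_arm:
  rows:
    - [[0,0,-3,0,-1],[0,-4,-5,0,-1],[0,-15,-5,0,-1],[0,-25,-4,0,-1],[0,-25,0,0,-1],[0,-25,0,0,-1]]

```text
time_s: 19.2
eef_pos: [550.7, -253.8, 89.9]
ee_rot: [0.004, 0.744, 0.668, 0.013]
force: [-0.6, 0.5, -0.3]
grip_width: -0.002
```

```bash
cat >> h.py <<'E'
def wheel(pts,ax=4.8,az=62.6,S=(579.9,-256.8)):
    "tool shifts for leading tip corner at points (x,z) from the axle"
    from rig import sense
    s=sense(); Rm=rot(s["ee_rot"]); a=np.radians(-6.2); ex=np.array([np.cos(a),np.sin(a)])
    print("t%.2f"%s["time_s"],s["eef_pos"].round(1),s["force"].round(1))
    for cx,cz in pts:
        p=np.r_[np.array(S)+ex*(ax+cx-11),az+cz+7.75]; print((cx,cz),(Rm.T@(p-s["eef_pos"])).round(1))
def arc(r,es): return [(round(-r*np.cos(np.radians(e)),1),round(r*np.sin(np.radians(e)),1)) for e in es]
E
python3 - <<'E'
from h import *
wheel([(-23,9.5)]+arc(18.7,[30,36,42,48,54,60,64])+[(-8.2,25),(-23,25)])
E
```

```text
t19.20 [ 550.7 -253.8   89.9] [-0.6  0.5 -0.3]
(-23, 9.5) [ 0.  -0.1 10.1]
(np.float64(-16.2), np.float64(9.3)) [ 0.   6.7 10.4]
(np.float64(-15.1), np.float64(11.0)) [0.  7.9 8.8]
(np.float64(-13.9), np.float64(12.5)) [0.1 9.1 7.3]
(np.float64(-12.5), np.float64(13.9)) [ 0.1 10.5  5.9]
(np.float64(-11.0), np.float64(15.1)) [ 0.1 12.1  4.8]
(np.float64(-9.4), np.float64(16.2)) [ 0.1 13.7  3.7]
(np.float64(-8.2), np.float64(16.8)) [ 0.1 14.9  3.1]
(-8.2, 25) [ 0.2 15.1 -5.1]
(-23, 25) [ 0.2  0.3 -5.4]
```

Request:
move_arm:
  rows:
    - [[0,0,5,0,-1],[0,0,10,0,-1],[0,3,10.2,0,-1],[0,6.7,10.4,0,-1],[0,7.9,8.8,0,-1],[0,8.5,8,0,-1],[0,8.5,8,0,-1]]

```text
time_s: 20.08
eef_pos: [559.0, -254.5, 82.2]
ee_rot: [0.004, 0.744, 0.668, 0.013]
force: [-5.6, 1.0, -0.0]
grip_width: -0.002
```

```bash
python3 - <<'E'
from h import *
wheel(arc(18.7,[42,48,54,60,64])+[(-8.2,25),(-23,25)])
E
```

```text
t20.07 [ 559.  -254.5   82.2] [-5.6  1.  -0. ]
(np.float64(-13.9), np.float64(12.5)) [ 0.   1.  -0.7]
(np.float64(-12.5), np.float64(13.9)) [ 0.   2.4 -2. ]
(np.float64(-11.0), np.float64(15.1)) [ 0.   3.9 -3.2]
(np.float64(-9.4), np.float64(16.2)) [ 0.1  5.6 -4.3]
(np.float64(-8.2), np.float64(16.8)) [ 0.1  6.8 -4.8]
(-8.2, 25) [  0.2   7.  -13. ]
(-23, 25) [  0.2  -7.8 -13.4]
```

Request:
move_arm:
  rows:
    - [[0,1,-0.7,0,-1],[0,2.4,-2,0,-1],[0,3.9,-3.2,0,-1],[0,5.6,-4.3,0,-1],[0,6.8,-4.8,0,-1],[0,6.8,-4.8,0,-1]]

```text
time_s: 20.82
eef_pos: [565.8, -255.3, 87.2]
ee_rot: [0.004, 0.744, 0.668, 0.013]
force: [1.2, -0.4, -0.2]
grip_width: 0.002
```

Request:
move_arm:
  rows:
    - [[0,0,-4,0,-1],[0,0,-9,0,-1],[0,-10,-10,0,-1],[0,-16,-10,0,-1],[0,-16,-10,0,-1]]

```text
time_s: 21.45
eef_pos: [549.2, -253.7, 96.8]
ee_rot: [0.004, 0.744, 0.668, 0.013]
force: [-0.2, -0.1, -0.8]
grip_width: 0.005
```

```bash
python3 - <<'E'
from h import *
wheel([(-23,9.5)]+arc(18.7,[30,36,42,48,54,60,64]))
c=snap("wrist","w5"); cv2.imwrite("pics/w5.png",cv2.resize(c["color"][100:292,150:406],(800,600),interpolation=cv2.INTER_CUBIC))
E
```

```text
t21.45 [ 549.2 -253.7   96.8] [-0.2 -0.1 -0.8]
(-23, 9.5) [-0.   1.3 17. ]
(np.float64(-16.2), np.float64(9.3)) [-0.   8.1 17.4]
(np.float64(-15.1), np.float64(11.0)) [-0.   9.2 15.7]
(np.float64(-13.9), np.float64(12.5)) [ 0.  10.4 14.2]
(np.float64(-12.5), np.float64(13.9)) [ 0.  11.9 12.9]
(np.float64(-11.0), np.float64(15.1)) [ 0.1 13.4 11.7]
(np.float64(-9.4), np.float64(16.2)) [ 0.1 15.  10.6]
(np.float64(-8.2), np.float64(16.8)) [ 0.1 16.2 10.1]
```

View pics/w5.png

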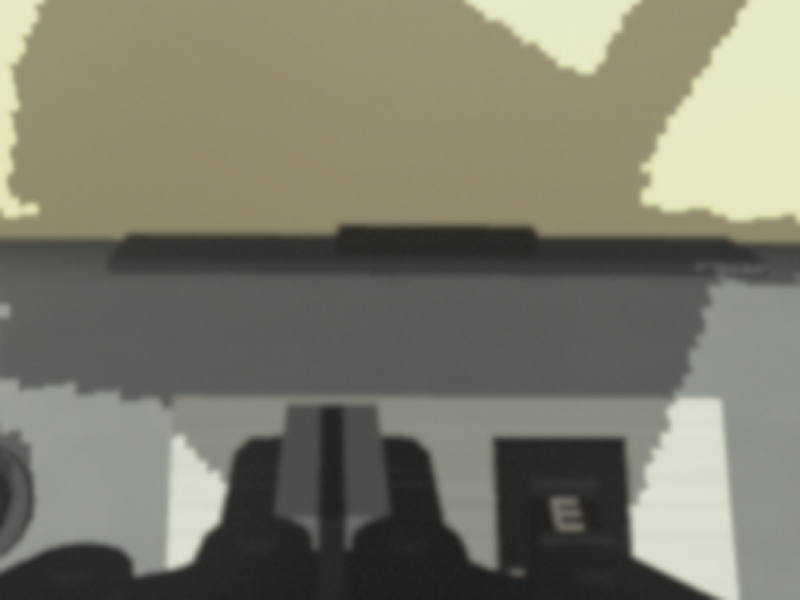

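The fingers hide the units wheel here. The force signature was 5.6 N building, then release past half-way, which fits a click. Second stroke, same path.

Request:
move_arm:
  rows:
    - [[0,1,9,0,-1],[0,1.3,17,0,-1],[0,4,17.2,0,-1],[0,8,17.3,0,-1],[0,9.2,15.7,0,-1],[0,10,15,0,-1],[0,10,15,0,-1]]

```text
time_s: 22.38
eef_pos: [559.3, -254.4, 81.8]
ee_rot: [0.003, 0.744, 0.668, 0.013]
force: [-5.3, 0.2, -1.7]
grip_width: -0.001
```

Request:
move_arm:
  rows:
    - [[0,1,-0.7,0,-1],[0,2.4,-2,0,-1],[0,3.9,-3.2,0,-1],[0,5.6,-4.3,0,-1],[0,6.6,-4.8,0,-1],[0,6.6,-4.8,0,-1]]

```text
time_s: 23.12
eef_pos: [565.9, -255.3, 86.8]
ee_rot: [0.003, 0.744, 0.668, 0.013]
force: [1.1, -0.6, -0.5]
grip_width: -0.003
```

Request:
move_arm:
  rows:
    - [[0,0,-4,0,-1],[0,0,-9,0,-1],[0,-10,-10,0,-1],[0,-16,-10,0,-1],[0,-16,-10,0,-1]]

```text
time_s: 23.75
eef_pos: [549.2, -253.6, 96.5]
ee_rot: [0.003, 0.744, 0.668, 0.013]
force: [0.6, -0.7, -0.1]
grip_width: 0.001
```

```bash
python3 - <<'E'
from h import *
wheel([(-23,9.5)]+arc(18.7,[30,36,42,48,54,60,64])); plan([600,-256.5,125])
E
```

```text
t23.75 [ 549.2 -253.6   96.5] [ 0.6 -0.7 -0.1]
(-23, 9.5) [-0.1  1.3 16.7]
(np.float64(-16.2), np.float64(9.3)) [-0.1  8.1 17.1]
(np.float64(-15.1), np.float64(11.0)) [-0.1  9.2 15.4]
(np.float64(-13.9), np.float64(12.5)) [-0.1 10.4 13.9]
(np.float64(-12.5), np.float64(13.9)) [-0.  11.9 12.5]
(np.float64(-11.0), np.float64(15.1)) [-0.  13.4 11.4]
(np.float64(-9.4), np.float64(16.2)) [-0.  15.  10.3]
(np.float64(-8.2), np.float64(16.8)) [-0.  16.2  9.7]
t23.75 pos [ 549.2 -253.6   96.5] yaw 83.8 F [ 0.6 -0.7 -0.1] g 0.00 -> shift [  3.   51.4 -27.3] roll 0.00 q [-0.64  0.62  1.43  0.03  1.09 -2.11]
```

Signature matches the first click. I'll look now, from up and forward, to confirm the count.

Request:
move_arm:
  rows:
    - [[0,3,-14,0,-1],[0,28,-27,0,-1],[0,51,-27,0,-1],[0,51,-27,0,-1]]

```text
time_s: 24.25
eef_pos: [600.3, -259.5, 125.2]
ee_rot: [0.004, 0.744, 0.668, 0.013]
force: [-0.5, -0.1, 0.3]
grip_width: 0.002
```

```bash
python3 - <<'E'
from h import *
plan([549.2,-253.6,96.5])
c=snap("wrist","w6"); print(proj(c,[579.9,-256.8,72]),proj(c,[584.3,-217,72]))
cv2.imwrite("pics/w6.png",cv2.rotate(cv2.resize(c["color"][110:230,190:350],(800,600),interpolation=cv2.INTER_CUBIC),1))
E
```

```text
t24.25 pos [ 600.3 -259.5  125.2] yaw 83.9 F [-0.5 -0.1  0.3] g 0.00 -> shift [ -0.  -52.1  27.5] roll 0.00 q [-0.6   0.68  1.23  0.02  1.22 -2.07]
[[257.70736766 179.76011161]] [[326.47847052 179.69176947]]
```

View pics/w6.png

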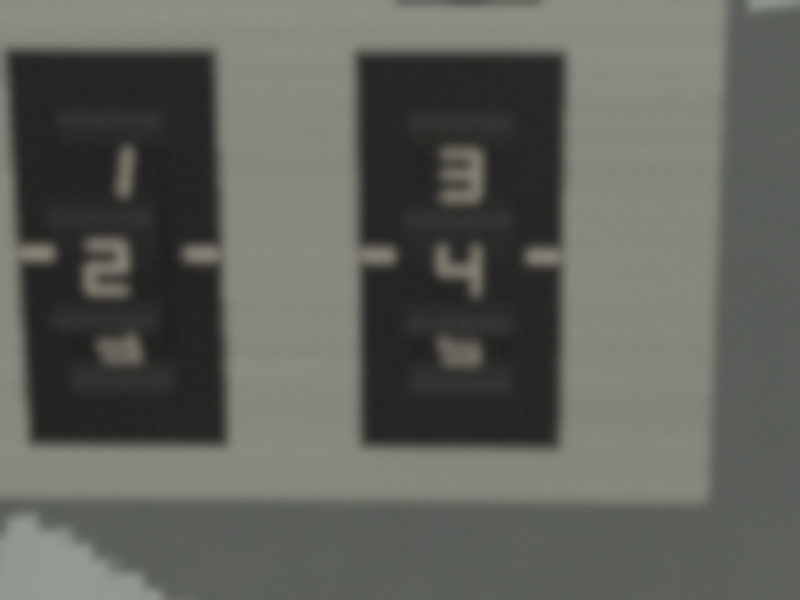

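Units shows 4 and tens shows 2, so only one of the two strokes clicked and the other slipped over the ridge. I'll engage a little deeper, go further round, and read the force along the way.

Request:
move_arm:
  rows:
    - [[0,-25,0,0,-1],[0,-52,0,0,-1],[0,-52,20,0,-1],[0,-52,28,0,-1],[0,-52,28,0,-1]]

```text
time_s: 24.92
eef_pos: [548.2, -253.3, 95.5]
ee_rot: [0.003, 0.744, 0.668, 0.013]
force: [-0.1, -0.1, -0.0]
grip_width: -0.001
```

```bash
python3 - <<'E'
from h import *
wheel([(-23,8)]+arc(18,[28,34,38,42,48,54,60,66,70]))
E
```

```text
t24.93 [ 548.2 -253.3   95.5] [-0.1 -0.1 -0. ]
(-23, 8) [-0.3  2.3 17.2]
(np.float64(-15.9), np.float64(8.5)) [-0.3  9.4 16.9]
(np.float64(-14.9), np.float64(10.1)) [-0.2 10.5 15.3]
(np.float64(-14.2), np.float64(11.1)) [-0.2 11.2 14.3]
(np.float64(-13.4), np.float64(12.0)) [-0.2 12.  13.4]
(np.float64(-12.0), np.float64(13.4)) [-0.2 13.4 12.1]
(np.float64(-10.6), np.float64(14.6)) [-0.2 14.9 10.9]
(np.float64(-9.0), np.float64(15.6)) [-0.2 16.5  9.9]
(np.float64(-7.3), np.float64(16.4)) [-0.2 18.2  9.2]
(np.float64(-6.2), np.float64(16.9)) [-0.2 19.3  8.7]
```

Request:
move_arm:
  rows:
    - [[0,1,9,0,-1],[0,2.3,17,0,-1],[0,6,17,0,-1],[0,9.4,16.9,0,-1],[0,10.5,15.3,0,-1],[0,10.5,15.3,0,-1]]

```text
time_s: 25.68
eef_pos: [558.4, -254.0, 80.1]
ee_rot: [0.002, 0.744, 0.668, 0.012]
force: [-4.6, 0.6, -1.9]
grip_width: 0.001
```

Request:
move_arm:
  rows:
    - [[0,0.7,-1,0,-1],[0,1.5,-1.9,0,-1],[0,1.5,-1.9,0,-1]]

```text
time_s: 26.05
eef_pos: [560.1, -254.2, 82.2]
ee_rot: [0.002, 0.744, 0.668, 0.012]
force: [-3.2, 0.3, -1.5]
grip_width: -0.002
```

Request:
move_arm:
  rows:
    - [[0,1.4,-1.3,0,-1],[0,1.4,-1.3,0,-1]]

```text
time_s: 26.3
eef_pos: [562.2, -254.6, 84.3]
ee_rot: [0.003, 0.744, 0.668, 0.013]
force: [-0.9, 1.2, -0.0]
grip_width: -0.0
```

Request:
move_arm:
  rows:
    - [[0,1.5,-1.2,0,-1],[0,1.5,-1.2,0,-1]]

```text
time_s: 26.55
eef_pos: [564.3, -255.0, 86.1]
ee_rot: [0.004, 0.744, 0.668, 0.013]
force: [0.4, 0.5, -0.5]
grip_width: -0.001
```

Request:
move_arm:
  rows:
    - [[0,1.3,-0.8,0,-1],[0,1.3,-0.8,0,-1]]

```text
time_s: 26.8
eef_pos: [565.8, -255.3, 87.1]
ee_rot: [0.005, 0.744, 0.668, 0.013]
force: [0.4, -0.3, 0.1]
grip_width: 0.003
```

Request:
move_arm:
  rows:
    - [[0,0,-6,0,-1],[0,0,-12,0,-1],[0,10,-39,0,-1],[0,34,-39,0,-1],[0,34,-39,0,-1]]

```text
time_s: 27.42
eef_pos: [599.3, -259.4, 127.3]
ee_rot: [0.005, 0.744, 0.668, 0.013]
force: [0.3, 0.2, -0.6]
grip_width: 0.004
```

```bash
cat >> h.py <<'E'
def digit(c,S):
    "rectified view of a slot's numeral band, for correlation"
    a=np.radians(-6.2); ex=np.array([np.cos(a),np.sin(a),0]); ey=np.array([-np.sin(a),np.cos(a),0]); ez=np.array([0,0,1.])
    u=.866*ex+.5*ez; n=-.5*ex+.866*ez; o=np.array(S)+8*n
    q=np.float32(proj(c,[o+u*8+ey*7,o+u*8-ey*7,o-u*8-ey*7,o-u*8+ey*7]))
    M=cv2.getPerspectiveTransform(q,np.float32([[0,0],[140,0],[140,160],[0,160]])); return cv2.cvtColor(cv2.warpPerspective(c["color"],M,(140,160)),cv2.COLOR_BGR2GRAY)
U=[579.9,-256.8,71];T=[584.3,-217,71]
E
python3 - <<'E'
from h import *
plan([548.2,-253.3,95.5])
c=snap("wrist","w7")
D={n:digit(load(n+".npy"),U) for n in("w3","w6","w7")}
for a,b in (("w3","w7"),("w6","w7"),("w3","w6")): print(a,b,cv2.matchTemplate(D[a],D[b][20:140,15:125],cv2.TM_CCOEFF_NORMED).max())
print("tens",cv2.matchTemplate(digit(load("w6.npy"),T),digit(c,T)[20:140,15:125],cv2.TM_CCOEFF_NORMED).max())
cv2.imwrite("pics/strip.png",cv2.resize(np.hstack([D["w3"],D["w6"],D["w7"],digit(c,T)]),None,fx=1.4,fy=1.4))
E
```

```text
t27.43 pos [ 599.3 -259.4  127.3] yaw 83.9 F [ 0.3  0.2 -0.6] g 0.00 -> shift [  0.2 -52.2  30.4] roll 0.00 q [-0.6   0.68  1.23  0.03  1.22 -2.07]
w3 w7 0.9459478
w6 w7 0.7645278
w3 w6 0.72433746
tens 0.9972893
```

```bash
python3 - <<'E'
from h import *
for n in("w3","w7"):
    d=digit(load(n+".npy"),U); d=cv2.resize(d[20:150,25:115],(30,26),interpolation=cv2.INTER_AREA); t,b=cv2.threshold(d,0,1,cv2.THRESH_OTSU)
    print(n); print("\n".join("".join(" #"[v] for v in r) for r in b))
E
```

```text
w3
                              
                              
                              
                              
           #########          
        ###############       
        ################      
        #################     
         ################     
          ###############     
        #################     
       ##################     
       ##################     
        #################     
         ################     
        #################     
       ##################     
       #################      
        ###############       
                              
                              
                              
                              
                              
                              
                              
w7
                              
                              
                              
                              
                              
         #############        
       ################       
      ##################      
      #################       
      ################        
      ################        
      ##################      
       ##################     
        #################     
         ################     
         ################     
        #################     
        #################     
        ################      
           ###########
```

The rectified numeral is left-heavy at the top and right-heavy at the bottom, which is a 5 (the 3 was right-heavy throughout). Tens is unchanged (correlation 0.997). The deeper stroke works, so I'll repeat it.

Request:
move_arm:
  rows:
    - [[0,-26,0,0,-1],[0,-52.2,0,0,-1],[0,-52.2,20,0,-1],[0,-52.2,30.4,0,-1],[0,-52.2,30.4,0,-1]]

```text
time_s: 28.1
eef_pos: [547.0, -253.1, 94.5]
ee_rot: [0.004, 0.744, 0.668, 0.013]
force: [-1.6, 0.0, -0.2]
grip_width: -0.002
```

```bash
python3 - <<'E'
from h import *
wheel([(-23,8)]+arc(18,[28,34,42,48,54,60,66]))
E
```

```text
t28.10 [ 547.  -253.1   94.5] [-1.6  0.  -0.2]
(-23, 8) [-0.4  3.6 16.2]
(np.float64(-15.9), np.float64(8.5)) [-0.4 10.7 15.9]
(np.float64(-14.9), np.float64(10.1)) [-0.3 11.7 14.3]
(np.float64(-13.4), np.float64(12.0)) [-0.3 13.3 12.5]
(np.float64(-12.0), np.float64(13.4)) [-0.3 14.7 11.1]
(np.float64(-10.6), np.float64(14.6)) [-0.3 16.1  9.9]
(np.float64(-9.0), np.float64(15.6)) [-0.3 17.7  9. ]
(np.float64(-7.3), np.float64(16.4)) [-0.3 19.5  8.2]
```

Request:
move_arm:
  rows:
    - [[0,2,8,0,-1],[0,3.6,16,0,-1],[0,7,16,0,-1],[0,10.7,15.9,0,-1],[0,11.7,14.3,0,-1],[0,11.7,14.3,0,-1]]

```text
time_s: 28.85
eef_pos: [558.4, -253.9, 80.1]
ee_rot: [0.003, 0.744, 0.668, 0.013]
force: [-4.3, -0.4, -2.7]
grip_width: 0.003
```

Request:
move_arm:
  rows:
    - [[0,0.7,-1,0,-1],[0,1.5,-1.9,0,-1],[0,1.5,-1.9,0,-1]]

```text
time_s: 29.22
eef_pos: [560.0, -254.1, 82.3]
ee_rot: [0.003, 0.744, 0.668, 0.013]
force: [-3.8, 0.8, -1.1]
grip_width: -0.002
```

Request:
move_arm:
  rows:
    - [[0,1.4,-1.3,0,-1],[0,1.4,-1.3,0,-1]]

```text
time_s: 29.48
eef_pos: [562.1, -254.5, 84.3]
ee_rot: [0.004, 0.744, 0.668, 0.013]
force: [-2.2, -0.1, 0.7]
grip_width: 0.0
```

Request:
move_arm:
  rows:
    - [[0,1.5,-1.2,0,-1],[0,2.8,-2,0,-1],[0,2.8,-2,0,-1]]

```text
time_s: 29.85
eef_pos: [565.2, -254.9, 86.6]
ee_rot: [0.004, 0.744, 0.668, 0.013]
force: [-0.5, 0.3, -0.2]
grip_width: 0.002
```

Request:
move_arm:
  rows:
    - [[0,0,-6,0,-1],[0,0,-12,0,-1],[0,10,-39,0,-1],[0,34,-39,0,-1],[0,34,-39,0,-1]]

```text
time_s: 30.48
eef_pos: [598.7, -259.0, 126.8]
ee_rot: [0.005, 0.744, 0.669, 0.014]
force: [-1.4, 0.5, -0.2]
grip_width: -0.002
```

```bash
cat >> h.py <<'E'
def show(names):
    for n in names:
        d=digit(load(n+".npy"),U); d=cv2.resize(d[20:150,25:115],(30,20),interpolation=cv2.INTER_AREA); t=d.min()+.62*(int(d.max())-d.min())
        print(n); print("\n".join("".join(" #"[int(v>t)] for v in r) for r in d))
E
python3 - <<'E'
from h import *
plan([547,-253.1,94.5])
c=snap("wrist","w8"); show(["w7","w8"])
for a in("w3","w6","w7"): print(a,cv2.matchTemplate(digit(load(a+".npy"),U),digit(c,U)[20:140,15:125],5).max())
print("tens",cv2.matchTemplate(digit(load("w6.npy"),T),digit(c,T)[20:140,15:125],5).max())
E
```

```text
t30.48 pos [ 598.7 -259.   126.8] yaw 83.9 F [-1.4  0.5 -0.2] g -0.00 -> shift [  0.  -52.9  30.9] roll 0.00 q [-0.6   0.68  1.23  0.03  1.21 -2.07]
w7
                              
                              
                              
                              
         ###########          
       ###############        
       ##############         
       #######                
       ###############        
        ################      
         ###############      
                 #######      
           #############      
         ###############      
           ###########        
                              
                              
                              
                              
                              
w8
                              
                              
                              
                              
          ##########          
        ##############        
       #############          
       ######                 
       ############           
       ################       
       #################      
       #######    ######      
       #################      
        ###############       
           ##########         
                              
                              
                              
                              
                              
w3 0.9368225
w6 0.73808163
w7 0.9771413
tens 0.9986079
```

Now it clearly shows 6, and the 5 is clear in the previous reading. One more stroke.

Request:
move_arm:
  rows:
    - [[0,-26,0,0,-1],[0,-52.9,0,0,-1],[0,-52.9,20,0,-1],[0,-52.9,30.9,0,-1],[0,-52.9,30.9,0,-1]]

```text
time_s: 31.15
eef_pos: [545.6, -252.7, 93.4]
ee_rot: [0.003, 0.744, 0.668, 0.013]
force: [-0.0, 0.8, 0.5]
grip_width: 0.003
```

```bash
python3 - <<'E'
from h import *
wheel([(-23,8)]+arc(18,[28,34]))
E
```

```text
t31.15 [ 545.6 -252.7   93.4] [-0.   0.8  0.5]
(-23, 8) [-0.6  5.  15.2]
(np.float64(-15.9), np.float64(8.5)) [-0.6 12.1 14.9]
(np.float64(-14.9), np.float64(10.1)) [-0.6 13.1 13.3]
```

Request:
move_arm:
  rows:
    - [[0,3,8,0,-1],[0,5,15,0,-1],[0,8.5,15,0,-1],[0,12.1,14.9,0,-1],[0,13.1,13.3,0,-1],[0,13.1,13.3,0,-1]]

```text
time_s: 31.9
eef_pos: [558.4, -253.7, 80.0]
ee_rot: [0.003, 0.744, 0.669, 0.013]
force: [-4.6, 0.3, -2.8]
grip_width: 0.0
```

Request:
move_arm:
  rows:
    - [[0,0.7,-1,0,-1],[0,1.5,-1.9,0,-1],[0,1.5,-1.9,0,-1]]

```text
time_s: 32.28
eef_pos: [560.1, -253.8, 82.2]
ee_rot: [0.003, 0.744, 0.669, 0.013]
force: [-3.0, 0.5, -0.8]
grip_width: 0.001
```

Request:
move_arm:
  rows:
    - [[0,1.4,-1.3,0,-1],[0,1.4,-1.3,0,-1]]

```text
time_s: 32.52
eef_pos: [562.3, -254.3, 84.3]
ee_rot: [0.004, 0.744, 0.669, 0.014]
force: [0.9, 0.3, -0.2]
grip_width: 0.0
```

Request:
move_arm:
  rows:
    - [[0,1.5,-1.2,0,-1],[0,2.8,-2,0,-1],[0,2.8,-2,0,-1]]

```text
time_s: 32.9
eef_pos: [565.3, -254.7, 86.6]
ee_rot: [0.004, 0.744, 0.669, 0.014]
force: [-0.8, 0.2, -0.6]
grip_width: 0.004
```

Request:
move_arm:
  rows:
    - [[0,0,-6,0,-1],[0,0,-12,0,-1],[0,10,-39,0,-1],[0,34,-39,0,-1],[0,34,-39,0,-1]]

```text
time_s: 33.52
eef_pos: [598.8, -258.8, 126.8]
ee_rot: [0.005, 0.743, 0.669, 0.014]
force: [-0.6, 0.9, -0.8]
grip_width: -0.001
```

```bash
python3 - <<'E'
from h import *
plan([480,-100,250])
c=snap("wrist","w9"); show(["w9"])
print("tens",cv2.matchTemplate(digit(load("w6.npy"),T),digit(c,T)[20:140,15:125],5).max())
s=snap("side","s9"); 
a=cv2.rotate(cv2.resize(c["color"][110:230,190:350],(400,300),interpolation=cv2.INTER_CUBIC),1)
b=cv2.resize(s["color"][100:388,150:512],(400,300))
cv2.imwrite("pics/fin.png",np.vstack([a,b]))
E
```

```text
t33.52 pos [ 598.8 -258.8  126.8] yaw 84.0 F [-0.6  0.9 -0.8] g -0.00 -> shift [ 147.1 -131.7 -124.6] roll 0.00 q [-0.6   0.68  1.23  0.03  1.21 -2.07]
w9
                              
                              
                              
                              
          ############        
         ###############      
           #############      
                   ######     
                   #####      
                    ####      
                    ####      
                    ####      
                    ####      
                    ###       
                              
                              
                              
                              
                              
                              
tens 0.9973545
```

View pics/fin.png

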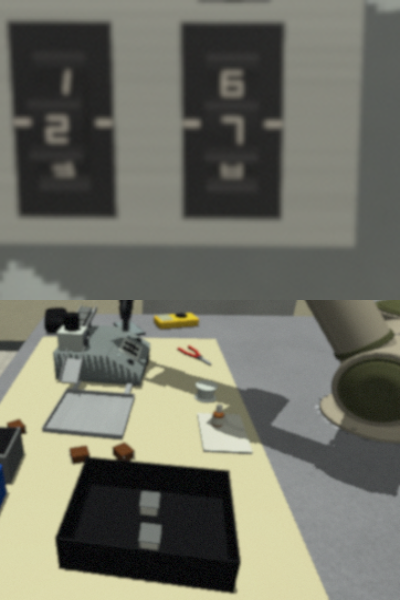

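The counter shows 2 and 7, centred at the ticks (57,128) and (232,128). Both caps lie in the tote at (149,503) and (149,537). The tray is empty, and flux, reel and pliers are in place. I'll lift clear and hand in.

Request:
move_arm:
  rows:
    - [[0,0,-30,0,-1],[0,0,-60,0,-1],[0,0,-60,0,-1],[0,0,-60,0,-1]]

```text
time_s: 34.12
eef_pos: [595.4, -259.1, 185.2]
ee_rot: [0.003, 0.744, 0.668, 0.013]
force: [0.3, 0.1, -0.4]
grip_width: -0.004
```

```bash
python3 - <<'E'
from rig import ctrl,sense
s=sense(); print(s["eef_pos"],s["force"]); print(ctrl.finish_job())
E
```

```text
[ 595.43972184 -259.12059593  185.23890658] [ 0.33114603  0.08565439 -0.41619743]
the job is handed in; nothing more can be done
None
```

I moved both grey capacitors from the catch tray into the tote. Then I felt for the wheel from above (a 6 N touch put its axle roughly 9–10 mm under the panel) and rolled the units wheel from 3 to 7. The job was handed in at about 34 s of the 72 s allowed.

- **Last checks:** the final wrist picture shows 2 on the tens wheel and 7 on the units wheel, lined up with the ticks. The tens numeral matches its earlier picture (correlation 0.997). The side picture shows both capacitors lying flat in the tote and the tray empty, with flux, reel and pliers in place by eye. The gripper was raised clear of everything before hand-in.
- **What failed:** one of the first two strokes slipped over its ridge, so the counter read 4 where I expected 5. I saw this and went about 0.7 mm deeper; each of the three later strokes then turned it one digit.
- **Forces:** the readings taken while working the counter were 6.5 N at most.
- **Disagreement:** the wrist and top cameras differed by about 4 mm on where the capacitors lay. I used values between the two, and both grips closed on them cleanly.

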